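# Pack the soap-making caddy: tin below, paddle on top

### The arm

A 6-joint arm with a two-finger parallel gripper is mounted at the origin on the work surface. World frame = base frame: x ahead of the robot, y to its left, z up, the work surface at z = 0. Lengths are in m, angles in degrees, forces in N, time in s.
With the tool pointing down it reaches from about 0.3 to 0.75 m from the base axis. Payload 8.5 kg.
Tool frame: the origin (TCP) lies on the centre line of the jaws, within the pads' length; the fingertips stand 14 mm ahead of it and the grasp point (between the pads) lies 5 mm behind it; z points along the fingers, x is the direction in which the jaws open and shut, and the axes are right-handed (so a half turn about z gives the same grasp; the last joint's range is limited). The gripper opens to 85 mm and grips with 20 to 120 N. Pads are 22 mm wide; open, the fingers measure 114 mm over their backs; the gripper's body (76 mm by 85 mm) begins 54 mm behind the grasp point. The pads swing forward as they close: fully open they stand 13 mm farther back than shut.
Start: joints at [51.148, 21.807, 74.336, -0, 83.858, -12.336], TCP at [0.246, 0.492, 0.245] pointing down, gripper open.
Joint ranges: [-178.18, 178.18], [-50.72, 133.34], [12.68, 142.11], [-81.47, 261.47], [9.98, 163.14], [-165.26, 165.26]. Speed limits (degrees/s): [136.94, 136.94, 180, 180, 180, 180].

### API

Orientations are given as a 3x3 rotation matrix whose columns are the frame's x, y, z axes.
In Python, from rig import * gives the robot as it stands.
- The arm moves only by the shell command python3 -m crank 'ROWS' [FORCE]. ROWS is JSON, one flat list of numbers, 7 for each row, row after row: the turn, a rotation vector about the world's x, y, z in rad, then the shift along the world's x, y, z in m, then the opening in per cent of the stroke, from 0 (shut) to 100 (fully open). A call has 1 to 20 rows; each row shifts and turns the commanded pose from where the row before left it; what a row does not reach is not made up. A row lasts 1/10 s, in which the tool goes at most 50 mm and 8.59 degrees, less where a joint would pass 70% of its speed; a pose out of reach is approached as far as the arm can. A call is refused whole if a number of a shift passes 0.05 or a number of a turn 0.15, either way. A call with a gripper value outside its range is refused whole. The fingers move at their own pace and stop on an object; FORCE is the grip in N (left out, the last holds). Time passes only in rows, so rows that do not move let the fingers close. It gives the time, the measured TCP pose, the force and the opening at its end, in the units of the state.
- observe(): the state, without advancing time (a new reading comes with each control period).
- get_image(name): name is "scene" or "top"; returns a dict with "frame" (384x512x3 uint8, red, green, blue), "fov_y" (degrees; the focal length in pixels is half the picture's height over the tangent of half this angle, whatever the lens; pixels are square), "cx", "cy" (the principal point, pixels), "world_to_cam" (4x4, takes a point from world to camera coordinates). Camera axes: x right, y up, looking along -z (the intrinsics and any distortion apply to the point x, -y, -z); pixel columns grow to the right and rows downward; lengths in m; the calibration is good to about 2 mm. A picture is of the moment at which its call begins. There is no depth.
- close_job(): hands the job in, once; it reports no verdict.
The state is a dict: "time_s": time; "q": joint angles; "qvel": joint speeds; "joint_efforts": joint torques, N m; "position": TCP position; "tool_rot": TCP orientation; "ft_force": force on the tool from outside, world axes, zero at the start; "wrist_torque": the same for the moment, N m; "grip_width": finger opening in m.
Only numpy, scipy, OpenCV 4.12 (cv2) and the standard library are available. Lean on these libraries where they do the work, as an engineer would, in place of code of your own. Each camera call takes 0.05 s, during which the arm holds its last target. There are 200 camera calls.

### The job

Pack the plywood soap-making caddy in layers. First stand the low round tin upright on the caddy's floor, inside the square of cleats in the middle, and let go of it; then lay the long wooden paddle over it, flat in the two notches of the caddy's end walls with both ends sticking out, and leave it there.

Things in the scene. Friction and masses are not known exactly. Their poses are not given: they have to be found in the camera images.
- caddy: Open plywood caddy, fixed, 170 mm along its x, 200 mm along its y. Origin: centre of its underside, z up. Long side walls (10 mm thick) are low, top at z = 30. The end walls, centred at y = -94 and +94, 12 mm thick, have their top at z = 70 and each, at x = 0, a notch 62 mm wide, open above, its floor at z = 50: the paddle rests in these, along the caddy's y, above the tin.
- tin_place (a point): The tin's place: centre of the top of the caddy's floor, at z = 8 mm in the caddy, same axes. Four wooden cleats, 8 mm wide and 8 mm high, enclose a 78 x 78 mm square around it. A round soap cake, 32 mm across, 14 mm high, is already packed (fixed) in each floor corner, centred at x = -56 or +56, y = -69 or +69 mm.
- low_tin: Low round aluminium tin, closed, 52 mm in diameter, 32 mm high, about 0.1 kg, standing upright on the table. Origin: centre of its underside, z up. A tin of the same width but 78 mm high stands near it and is not to be packed.
- long_paddle: Flat stirring paddle of pale wood, 250 mm long, 16 mm thick, 0.07 kg, lying flat on the table. Origin: mid-length, centre of its underside, z up, x along it to the blade. Handle 24 mm wide from x = -125 to +30, blade 38 mm wide from +30 to +125. Either way round will do. A paddle of the same shape but 150 mm long, too short for the notches, lies near it and is not to be packed.

How it is judged:
By the outcome, as a careful person would: the job done as asked, in the order asked, and still so for the second after the job is handed in, with the robot touching nothing.
It also fails if it takes over 61 s, if anything falls off the work surface, if the arm or the gripper's body presses on something with over 40 N, if the wrist force passes 120 N, or if a joint passes its speed limit or range.

## Working session

There is one attempt and no reset: what is moved stays moved. The work goes in short steps, Python scripts to look and compute and a shell command to move; the robot and the scene stay as the last step left them, time stands still between calls to the robot, and variables do not carry over. Pictures are saved under pics/ and viewed, about 8 in all and at most 12, crops included, and the job is handed in when it is done.

```bash
mkdir -p pics; ls; python3 - <<'E'
from rig import *
import cv2,pickle
d={}
for n in("scene","top"):
    g=get_image(n); d[n]=g; cv2.imwrite(f"pics/{n}0.png",g["frame"][:,:,::-1])
    print(n,{k:v for k,v in g.items() if k!="frame"})
pickle.dump(d,open("d0.pkl","wb"))
o=observe();print(o)
E
```

```text
pics
scene {'fov_y': 57.91884186069243, 'cx': 256.8787446850135, 'cy': 188.06655944131853, 'world_to_cam': array([[-0.83622581,  0.54817018, -0.01535748,  0.47057981],
       [-0.33106263, -0.4823095 ,  0.81103334,  0.11466953],
       [ 0.43717724,  0.6832913 ,  0.58479831, -1.06002467],
       [ 0.        ,  0.        ,  0.        ,  1.        ]])}
top {'fov_y': 45.22100082368501, 'cx': 259.8646029793262, 'cy': 192.86727969928958, 'world_to_cam': array([[ 1.55983458e-02, -9.99873747e-01,  3.03017591e-03,
        -6.14197585e-02],
       [ 9.87310142e-01,  1.58812015e-02,  1.58007817e-01,
        -5.39151936e-01],
       [-1.58035991e-01,  5.27062838e-04,  9.87433212e-01,
        -1.00706426e+00],
       [ 0.00000000e+00,  0.00000000e+00,  0.00000000e+00,
         1.00000000e+00]])}
{'time_s': 0.1, 'q': array([ 5.11477656e+01,  2.18358441e+01,  7.43783817e+01, -1.53709283e-03,
        8.38600488e+01, -1.23357937e+01]), 'qvel': array([-0.05405186, -0.08370288, -0.14036239,  0.01435721, -0.12176822,
        0.00719521]), 'joint_efforts': array([ 4.75779481e-03, -4.49216759e+01, -2.31655294e+01, -1.42994722e-04,
        3.64164487e-03, -1.96810504e-05]), 'position': array([0.24539734, 0.49193974, 0.24479752]), 'tool_rot': array([[ 4.46451503e-01,  8.94807481e-01, -7.92437029e-04],
       [ 8.94806927e-01, -4.46452136e-01, -1.02627507e-03],
       [-1.27210381e-03, -2.50896096e-04, -9.99999159e-01]]), 'ft_force': array([-0.42891123,  0.04186215, -0.71689701]), 'wrist_torque': array([-0.02398064, -0.02534574, -0.07607817]), 'grip_width': 0.08554483397452363}
```

View pics/top0.png

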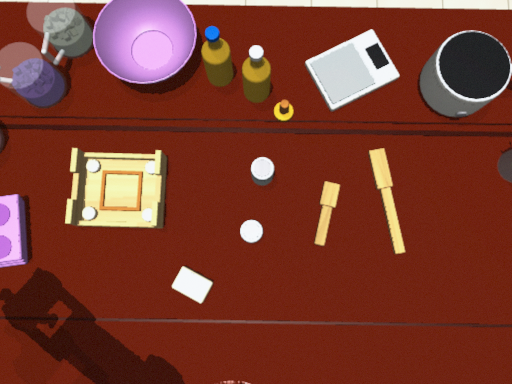

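View pics/scene0.png

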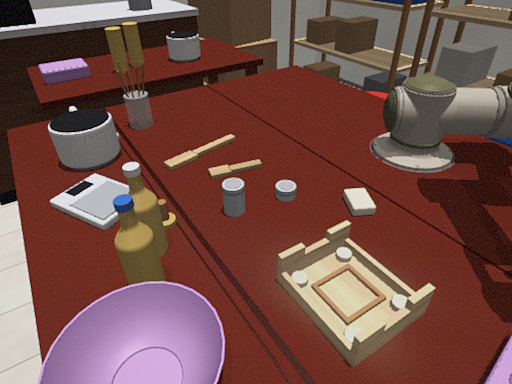

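The top view shows the low tin at (251,231) and the tall one at (262,168). The long paddle runs from (378,150), its blade end, to (400,252). The caddy centre is near (121,190), with its end walls to the image's left and right. The scene view agrees, with the low tin at (286,190).

```bash
cat > h.py <<'E'
import numpy as np,cv2
def f(g): return g["frame"].shape[0]/2/np.tan(np.radians(g["fov_y"]/2))
def ray(g,uv,z):
    uv=np.atleast_2d(np.asarray(uv,float)); F=f(g); M=np.array(g["world_to_cam"]);R=M[:3,:3];c=-R.T@M[:3,3]
    d=np.c_[(uv[:,0]-g["cx"])/F,-(uv[:,1]-g["cy"])/F,-np.ones(len(uv))]@R
    return c+d*((z-c[2])/d[:,2])[:,None]
def proj(g,p):
    p=np.atleast_2d(p);M=np.array(g["world_to_cam"]);c=p@M[:3,:3].T+M[:3,3];F=f(g)
    return np.c_[g["cx"]+F*c[:,0]/-c[:,2],g["cy"]-F*c[:,1]/-c[:,2]]
def blobs(g,lo,hi,box,amin=30):
    h=cv2.cvtColor(g["frame"],cv2.COLOR_RGB2HSV);m=cv2.inRange(h,lo,hi);k=np.zeros_like(m);x0,y0,x1,y1=box;k[y0:y1,x0:x1]=255
    c,_=cv2.findContours(m&k,cv2.RETR_EXTERNAL,cv2.CHAIN_APPROX_NONE)
    return sorted([a[:,0,:] for a in c if cv2.contourArea(a)>amin],key=lambda a:-cv2.contourArea(a))
E
python3 - <<'E'
from h import *;import pickle
d=pickle.load(open("d0.pkl","rb"));t=d["top"];s=d["scene"]
np.set_printoptions(precision=4,suppress=True)
for n,p in(("low",(251,231)),("pad",(387,165)),("caddyfloor",(105,190)),("wall",(75,160)),("cleat",(103,190)),("table",(300,290))):
    print(n,cv2.cvtColor(t["frame"],cv2.COLOR_RGB2HSV)[p[1],p[0]])
for nm,g,box,z in(("top",t,(230,210,275,250),.032),("scene",s,(272,175,300,205),.032)):
    for a in blobs(g,(0,0,90),(180,110,255),box):
        r=cv2.minAreaRect(a.astype(np.float32));w=ray(g,a,z);(x,y),rad=cv2.minEnclosingCircle(w[:,:2].astype(np.float32));print(nm,"tin",r,x,y,rad)
for nm,g,box in(("top",t,(360,140,420,262)),("top short",t,(310,175,345,250)),("scene",s,(155,125,245,172))):
    for a in blobs(g,(10,60,90),(40,255,255),box)[:1]:
        w=ray(g,a,.016)[:,:2].astype(np.float32);r=cv2.minAreaRect(w);print(nm,"paddle",r,"mean",w.mean(0));print(cv2.boxPoints(r))
for nm,g in(("top",t),("scene",s)):
    for a in blobs(g,(0,0,200),(180,75,255),(80,155,160,225) if nm=="top" else (280,230,420,345),20):
        w=ray(g,a,.022);print(nm,"soap",a.mean(0),w[:,:2].mean(0),len(a))
cv2.imwrite("pics/crop.png",np.hstack([cv2.resize(t["frame"][140:240,55:180,::-1],None,fx=4,fy=4,interpolation=cv2.INTER_CUBIC)]))
E
```

```text
low [105   4 249]
pad [ 22 111 241]
caddyfloor [ 24  99 222]
wall [ 29  72 245]
cleat [ 15 182 209]
table [  8 235 113]
top tin ((251.0, 230.5), (23.0, 22.0), 90.0) 0.45456236600875854 -0.03403862565755844 0.02727203629910946
scene tin ((285.5, 185.5), (13.0, 21.0), 90.0) 0.45246946811676025 -0.03269194811582565 0.030262602493166924
top paddle ((0.532440185546875, -0.3498276472091675), (0.2511154115200043, 0.04218931868672371), 10.731605529785156) mean [ 0.5314 -0.3503]
[[ 0.4052 -0.3525]
 [ 0.413  -0.3939]
 [ 0.6597 -0.3472]
 [ 0.6519 -0.3057]]
top short paddle ((0.49923017621040344, -0.20573094487190247), (0.04000405594706535, 0.1519199162721634), 77.37281799316406) mean [ 0.5021 -0.2064]
[[ 0.4207 -0.2086]
 [ 0.569  -0.2419]
 [ 0.5777 -0.2028]
 [ 0.4295 -0.1696]]
scene paddle ((0.5312204360961914, -0.3435773253440857), (0.2544829845428467, 0.05803975090384483), 10.85509967803955) mean [ 0.5419 -0.3443]
[[ 0.4008 -0.339 ]
 [ 0.4117 -0.396 ]
 [ 0.6617 -0.3481]
 [ 0.6507 -0.2911]]
top soap [120.7129 185.5941] [0.5554 0.2712] 101
top soap [123.2085 218.9149] [0.4777 0.2605] 235
top soap [ 93.3273 179.    ] [0.57  0.336] 110
top soap [141.77  172.925] [0.5863 0.2239] 200
top soap [ 87.9722 212.5278] [0.4912 0.3426] 36
top soap [113.7477 155.3178] [0.6273 0.2921] 107
scene soap [348.0368 296.9599] [0.5572 0.2815] 299
scene soap [385.622  271.0488] [0.4585 0.2806] 164
scene soap [343.5588 252.1471] [0.4891 0.2044] 34
scene soap [291.52 250.26] [0.5718 0.1422] 50
scene soap [315.6  245.54] [0.523  0.1593] 50
```

View pics/crop.png

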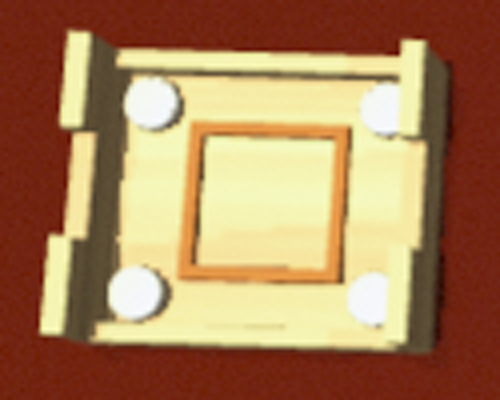

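The crop shows an orange cleat square about 94 mm across its outside, and the notches near crop (80,185) and (415,190). I'll measure the square and the wall tops.

```bash
python3 - <<'E'
from h import *;import pickle
d=pickle.load(open("d0.pkl","rb"));t=d["top"];s=d["scene"]
np.set_printoptions(precision=4,suppress=True)
for nm,g,b in(("top",t,(95,165,148,215)),("scene",s,(305,258,392,325))):
    for a in blobs(g,(8,130,100),(20,230,255),b)[:1]:
        w=ray(g,a,.016)[:,:2].astype(np.float32);print(nm,"cleat",cv2.minAreaRect(w))
# crop pixel p -> image (p+.5)/4-.5+offset ; wall-top corners & notch edges, z=.07
P=np.array([[66,30],[92,33],[62,127],[86,129],[48,235],[72,237],[40,333],[63,335],[402,39],[428,41],[400,134],[424,135],[391,248],[413,250],[386,341],[410,345]],float)
w=ray(t,(P+.5)/4-.5+[55,140],.07)[:,:2];print(w)
L=w[:8].reshape(4,2,2).mean(1);R=w[8:].reshape(4,2,2).mean(1)
for n,q in(("L",L),("R",R)): print(n,"notch mid",q[1:3].mean(0),"wall mid",q[[0,3]].mean(0),"lens",np.linalg.norm(q[0]-q[3]),np.linalg.norm(q[1]-q[2]))
c=(L.mean(0)+R.mean(0))/2;v=L.mean(0)-R.mean(0);print("centre",c,"y-axis angle from +y",np.degrees(np.arctan2(-v[0],v[1])),"sep",np.linalg.norm(v))
h=w[3]-w[0];
E
```

```text
top cleat ((0.5454556345939636, 0.2720806896686554), (0.09564854204654694, 0.09417508542537689), 89.2606201171875)
[[0.6332 0.3736]
 [0.6317 0.3588]
 [0.5775 0.3714]
 [0.5766 0.3579]
 [0.5165 0.3742]
 [0.5156 0.3608]
 [0.4622 0.3741]
 [0.4613 0.3614]
 [0.6311 0.1844]
 [0.6301 0.1697]
 [0.5766 0.1827]
 [0.5762 0.1693]
 [0.5123 0.1844]
 [0.5114 0.1722]
 [0.4608 0.1844]
 [0.4589 0.1711]]
L notch mid [0.5466 0.3661] wall mid [0.5471 0.367 ] lens 0.17065222692680723 0.0610292243984813
R notch mid [0.5441 0.1771] wall mid [0.5452 0.1774] lens 0.17075200503527194 0.06458363855329091
centre [0.5457 0.2719] y-axis angle from +y -0.6513354270831624 sep 0.18928245160027077
```

```bash
python3 -m crank '[0,0,-0.079,0.0149,-0.0375,-0.009,100, 0,0,-0.079,0.0149,-0.0375,-0.009,100, 0,0,-0.079,0.0149,-0.0375,-0.009,100, 0,0,-0.079,0.0149,-0.0375,-0.009,100, 0,0,-0.079,0.0149,-0.0375,-0.009,100, 0,0,-0.079,0.0149,-0.0375,-0.009,100, 0,0,-0.079,0.0149,-0.0375,-0.009,100, 0,0,-0.079,0.0149,-0.0375,-0.009,100, 0,0,-0.079,0.0149,-0.0375,-0.009,100, 0,0,-0.079,0.0149,-0.0375,-0.009,100, 0,0,-0.079,0.0149,-0.0375,-0.009,100, 0,0,-0.079,0.0149,-0.0375,-0.009,100, 0,0,-0.079,0.0149,-0.0375,-0.009,100, 0,0,-0.079,0.0149,-0.0375,-0.009,100, 0,0,0,0,0,0,100, 0,0,0,0,0,0,100]' 30
python3 - <<'E'
from rig import *
import cv2
g=get_image("scene");cv2.imwrite("pics/s1.png",cv2.resize(g["frame"][120:240,190:370,::-1],None,fx=4,fy=4))
o=observe();print(o["position"],o["tool_rot"],o["ft_force"],o["time_s"])
E
```

```text
time_s: 1.7
position: [0.4538, -0.0332, 0.1189]
tool_rot: [[1.0, 0.001, -0.001], [0.001, -1.0, 0.001], [-0.001, -0.001, -1.0]]
ft_force: [0.3, -0.2, -0.5]
grip_width: 0.0855
[ 0.45364277 -0.03239898  0.11915834] [[ 9.99996522e-01  2.45084748e-03 -9.74531284e-04]
 [ 2.45138452e-03 -9.99996844e-01  5.50263010e-04]
 [-9.73179598e-04 -5.52650047e-04 -9.99999374e-01]] [-0.56786869 -0.0551012  -0.3008147 ] 1.75
```

View pics/s1.png

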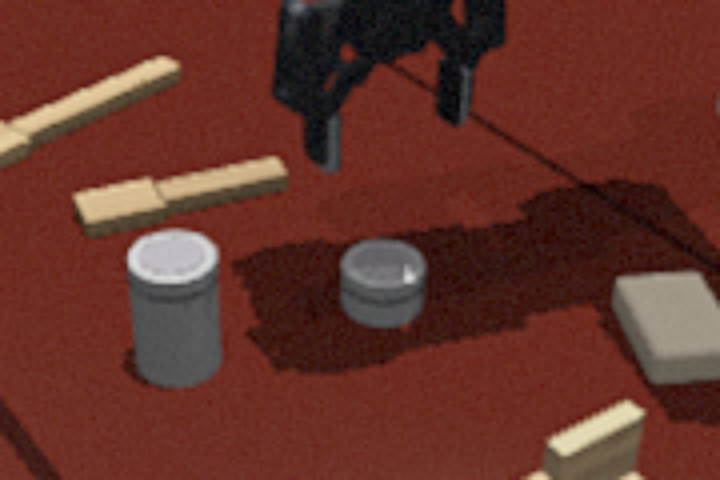

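The gripper straddles the low tin (crop 383,280), with fingertips at crop (328,168) and (460,122). I'll descend to the tin and check the real fingertip height.

```bash
python3 - <<'E'
from h import *;import pickle
s=pickle.load(open("d0.pkl","rb"))["scene"]
for z in(.095,.105,.118):
    print(z,[(proj(s,[.4536+sg*.050,-.0324,z])[0]-[190,120])*4 for sg in(1,-1)])
E
python3 -m crank '[0,0,0,0,0,-0.024,100, 0,0,0,0,0,-0.024,100, 0,0,0,0,0,-0.024,100, 0,0,0,0,0,-0.016,100, 0,0,0,0,0,-0.007,100, 0,0,0,0,0,0,100, 0,0,0,0,0,0,20, 0,0,0,0,0,0,20, 0,0,0,0,0,0,20, 0,0,0,0,0,0,20, 0,0,0,0,0,0,20, 0,0,0,0,0,0,20]' 30
```

```text
0.095 [array([319.55006705, 202.36015244]), array([453.38176338, 151.9114678 ])]
0.105 [array([319.6639386 , 187.79035095]), array([454.41669818, 137.74665213])]
0.118 [array([319.81448247, 168.52834606]), array([455.7837413 , 119.03637792])]
time_s: 2.95
position: [0.4545, -0.0328, 0.0253]
tool_rot: [[1.0, 0.002, 0.002], [0.002, -1.0, -0.0], [0.002, 0.0, -1.0]]
ft_force: [-0.2, 2.4, 7.7]
grip_width: 0.0509
```

The fingertips are about 14 mm ahead only when shut, roughly 1 mm ahead when open. The tin is gripped (51 mm), so I'll lift and carry it.

```bash
python3 -m crank '[0,0,0,0,0,0.02,20, 0,0,0,0,0,0.035,20, 0,0,0,0,0,0.035,20, 0,0,0,0,0,0.015,20, 0,0,0,0.0114,0.0381,0,20, 0,0,0,0.0114,0.0381,0,20, 0,0,0,0.0114,0.0381,0,20, 0,0,0,0.0114,0.0381,0,20, 0,0,0,0.0114,0.0381,0,20, 0,0,0,0.0114,0.0381,0,20, 0,0,0,0.0114,0.0381,0,20, 0,0,0,0.0114,0.0381,0,20, 0,0,0,0,0,0,20, 0,0,0,0,0,0,20, 0,0,0,0,0,0,20]'
python3 - <<'E'
from rig import *
import cv2,numpy as np
g=get_image("scene");a=g["frame"][150:350,230:480,::-1]
cv2.imwrite("pics/s2.png",cv2.resize(a,None,fx=3,fy=3))
o=observe();print(o["position"],o["ft_force"],o["time_s"],o["grip_width"])
E
```

```text
time_s: 4.45
position: [0.545, 0.2711, 0.1294]
tool_rot: [[1.0, 0.001, -0.0], [0.001, -1.0, -0.0], [-0.0, 0.0, -1.0]]
ft_force: [-1.0, -0.6, -1.2]
grip_width: 0.051
[0.54515877 0.27095343 0.12950154] [ 0.06648437  0.36155    -0.085511  ] 4.5 0.050884386001683726
```

View pics/s2.png

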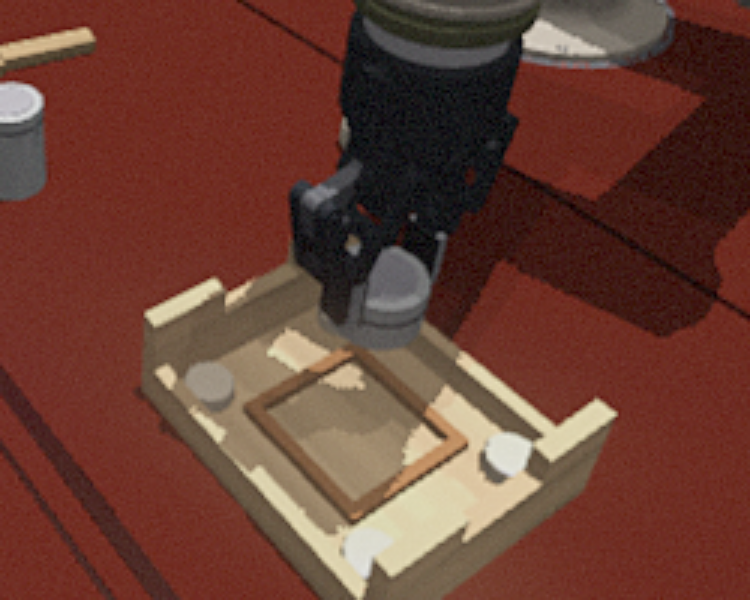

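The tin is held upright above the cleat square (crop 355,430). I'll lower it and release.

```bash
python3 -m crank '[0,0,0,0.0004,0.0008,-0.025,20, 0,0,0,0,0,-0.03,20, 0,0,0,0,0,-0.025,20, 0,0,0,0,0,-0.009,20, 0,0,0,0,0,-0.004,20, 0,0,0,0,0,-0.003,20, 0,0,0,0,0,0,20, 0,0,0,0,0,0,20]'
python3 -c "
from rig import *
o=observe();print(o['position'],o['ft_force'])"
```

```text
time_s: 5.3
position: [0.5462, 0.2728, 0.0343]
tool_rot: [[1.0, 0.002, 0.002], [0.002, -1.0, 0.0], [0.002, -0.0, -1.0]]
ft_force: [0.4, -0.0, -0.8]
grip_width: 0.0508
[0.54616518 0.2728062  0.03428957] [ 0.35356916 -0.01021709 -0.80792553]
```

```bash
python3 -m crank '[0,0,0,0,0,-0.0015,20, 0,0,0,0,0,0,20, 0,0,0,0,0,0,85, 0,0,0,0,0,0,85, 0,0,0,0,0,0,85, 0,0,0,0,0,0,85, 0,0,0,0,0,0.015,85, 0,0,0,0,0,0.035,85, 0,0,0,0,0,0.045,85, 0,0,0,0,0,0.045,85]'
python3 -m crank '[0,0,-0.0866,0,-0.0388,0,60, 0,0,-0.0866,0,-0.0388,0,60, 0,0,-0.0866,0,-0.0388,0,60, 0,0,-0.0866,0,-0.0388,0,60, 0,0,-0.0866,0,-0.0388,0,60, 0,0,-0.0866,0,-0.0388,0,60, 0,0,-0.0866,0,-0.0388,0,60, 0,0,-0.0866,0,-0.0388,0,60, 0,0,-0.0866,0,-0.0388,0,60, 0,0,-0.0866,0,-0.0388,0,60, 0,0,-0.0866,0,-0.0388,0,60, 0,0,-0.0866,0,-0.0388,0,60, 0,0,-0.0866,0,-0.0388,0,60, 0,0,-0.0866,0,-0.0388,0,60, 0,0,-0.0866,0,-0.0388,0,60, 0,0,-0.0866,0,-0.0388,0,60, 0,0,0,0,0,0,60, 0,0,0,0,0,0,60]'
python3 - <<'E'
from rig import *
from h import *
o=observe();print(o["position"],o["ft_force"],o["time_s"],np.degrees(np.arctan2(o["tool_rot"][1,0],o["tool_rot"][0,0])))
g=get_image("scene");t=get_image("top");import pickle;pickle.dump((g,t),open("d1.pkl","wb"))
a=cv2.resize(g["frame"][220:360,270:440,::-1],(400,330));b=cv2.resize(t["frame"][130:270,320:490,::-1],(400,330))
c=cv2.resize(t["frame"][140:240,55:176,::-1],(400,330))
cv2.imwrite("pics/s3.png",np.hstack([a,c]))
E
```

```text
time_s: 6.3
position: [0.5454, 0.2726, 0.1731]
tool_rot: [[1.0, 0.002, -0.001], [0.002, -1.0, -0.0], [-0.001, 0.0, -1.0]]
ft_force: [0.2, -0.2, 0.7]
grip_width: 0.0728
time_s: 8.1
position: [0.5454, -0.3484, 0.1713]
tool_rot: [[0.186, -0.983, -0.001], [-0.983, -0.186, 0.001], [-0.001, 0.0, -1.0]]
ft_force: [0.1, 0.0, -0.5]
grip_width: 0.0509
[ 0.54541963 -0.348411    0.17126776] [ 0.12113672  0.04711697 -0.4516524 ] 8.1 -79.30303084340868
```

View pics/s3.png

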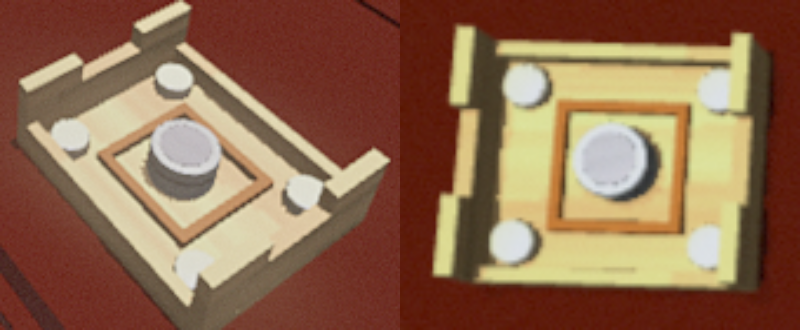

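The tin stands upright inside the cleats (right panel 610,160), clear on all sides. Now I'll grasp the paddle.

```bash
python3 -m crank '[0,0,0,0,0.001,-0.03,60, 0,0,0,0,0,-0.04,60, 0,0,0,0,0,-0.04,60, 0,0,0,0,0,-0.03,60, 0,0,0,0,0,-0.014,60, 0,0,0,0,0,0,60, 0,0,0,0,0,0,0, 0,0,0,0,0,0,0, 0,0,0,0,0,0,0, 0,0,0,0,0,0,0, 0,0,0,0,0,0,0, 0,0,0,0,0,0,0, 0,0,0,0,0,0,0]' 40
python3 -c "
from rig import *
o=observe();print(o['position'],o['ft_force'],o['grip_width'])"
```

```text
time_s: 9.5
position: [0.5466, -0.3476, 0.02]
tool_rot: [[0.186, -0.983, 0.003], [-0.983, -0.186, -0.002], [0.003, -0.003, -1.0]]
ft_force: [0.1, 1.7, 6.5]
grip_width: 0.0229
[ 0.54662065 -0.34759531  0.02001841] [0.0952569  1.72320768 6.48976169] 0.02285933894741788
```

```bash
python3 -m crank '[0,0,0,0,0,0.015,0, 0,0,0,0,0,0.035,0, 0,0,0,0,0,0.045,0, 0,0,0,0,0,0.035,0, 0,0,0,0,0,0.01,0, 0,0,0,0,0,0,0]'
python3 -m crank '[0,0,0.0858,0,0.0396,0,0, 0,0,0.0858,0,0.0396,0,0, 0,0,0.0858,0,0.0396,0,0, 0,0,0.0858,0,0.0396,0,0, 0,0,0.0858,0,0.0396,0,0, 0,0,0.0858,0,0.0396,0,0, 0,0,0.0858,0,0.0396,0,0, 0,0,0.0858,0,0.0396,0,0, 0,0,0.0858,0,0.0396,0,0, 0,0,0.0858,0,0.0396,0,0, 0,0,0.0858,0,0.0396,0,0, 0,0,0.0858,0,0.0396,0,0, 0,0,0.0858,0,0.0396,0,0, 0,0,0.0858,0,0.0396,0,0, 0,0,0.0858,0,0.0396,0,0, 0,0,0.0858,0,0.0396,0,0, 0,0,0,0,0,0,0, 0,0,0,0,0,0,0]'
python3 - <<'E'
from rig import *
from h import *
o=observe();print(o["position"],o["ft_force"],o["grip_width"],np.degrees(np.arctan2(o["tool_rot"][1,0],o["tool_rot"][0,0])))
g=get_image("scene");t=get_image("top");import pickle;pickle.dump((g,t),open("d2.pkl","wb"))
a=cv2.resize(g["frame"][150:380,230:510,::-1],(400,330));c=cv2.resize(t["frame"][120:260,30:200,::-1],(400,330))
cv2.imwrite("pics/s4.png",np.hstack([a,c]))
E
```

```text
time_s: 10.1
position: [0.546, -0.3473, 0.1601]
tool_rot: [[0.186, -0.983, 0.003], [-0.983, -0.186, -0.003], [0.003, -0.002, -1.0]]
ft_force: [0.2, 0.1, -2.8]
grip_width: 0.0225
time_s: 11.9
position: [0.5448, 0.2869, 0.156]
tool_rot: [[1.0, -0.01, -0.003], [-0.01, -1.0, -0.001], [-0.003, 0.001, -1.0]]
ft_force: [0.7, -1.2, -0.7]
grip_width: 0.0229
[0.54483158 0.28686256 0.15601996] [ 0.72455348 -1.22792805 -0.72806738] 0.022856469650784354 -0.5605948015994583
```

View pics/s4.png

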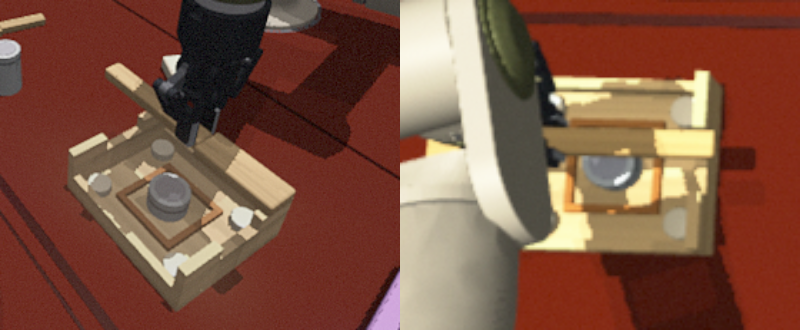

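The paddle is held along the caddy's y above the notches, with the tin still standing. I'll check the pose of both ends numerically.

```bash
python3 - <<'E'
from h import *;import pickle
g,t=pickle.load(open("d2.pkl","rb"))
np.set_printoptions(precision=1,suppress=True)
a=np.radians(89.4);x=np.array([np.cos(a),np.sin(a),0]);y=np.array([-x[1],x[0],0])
G=np.array([.5448,.2869,.136]);O=G-.014*x
pts=[O+sx*.125*x+sy*y+[0,0,.016] for sx,sy in((-1,.012),(-1,-.012),(1,.019),(1,-.019))]
pt=proj(t,pts);ps=proj(g,pts)
A=np.array(t["frame"][140:220,100:190,::-1]);B=np.array(g["frame"][180:310,290:450,::-1])
A=cv2.resize(A,None,fx=4,fy=4);B=cv2.resize(B,None,fx=3,fy=3)
for p in pt[:2]: cv2.drawMarker(A,tuple(int(v) for v in (p-[100,140])*4+2),(255,0,0),0,14)
for p in ps: cv2.drawMarker(B,tuple(int(v) for v in (p-[290,180])*3+1),(255,0,0),0,14)
H=np.zeros((390,840,3),np.uint8);H[:320,:360]=A;H[:,360:]=B;cv2.imwrite("pics/s5.png",H[:,:800])
print(pt,ps)
E
```

```text
[[161.5 187.1]
 [162.2 175.5]
 [ 38.8 187.2]
 [ 40.7 169. ]] [[314.  193.2]
 [303.8 197.6]
 [438.8 283.2]
 [420.9 296.1]]
```

View pics/s5.png

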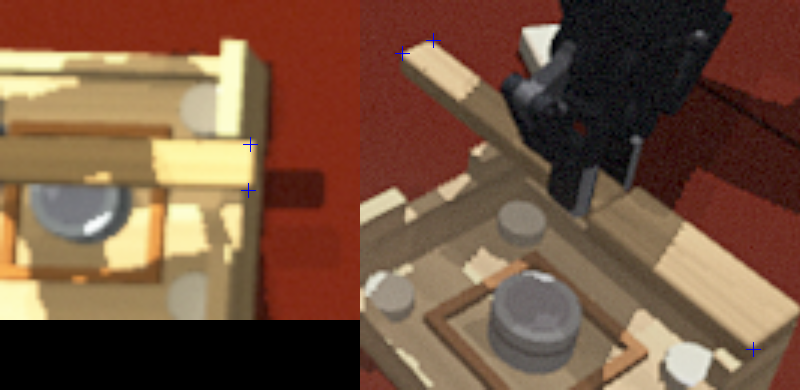

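The projected paddle corners match within 1–2 px, and the paddle is level. I'll lower it.

```bash
python3 -m crank '[0,0,0,0.001,-0.001,-0.02,0, 0,0,0,0,0,-0.025,0, 0,0,0,0,0,-0.02,0, 0,0,0,0,0,-0.012,0, 0,0,0,0,0,-0.005,0, 0,0,0,0,0,-0.002,0, 0,0,0,0,0,0,0, 0,0,0,0,0,0,0]'
python3 -c "
from rig import *
o=observe();print(o['position'],o['ft_force'])"
```

```text
time_s: 12.8
position: [0.5471, 0.2856, 0.0747]
tool_rot: [[1.0, -0.011, 0.001], [-0.011, -1.0, 0.0], [0.001, -0.0, -1.0]]
ft_force: [0.3, -0.4, -0.4]
grip_width: 0.0227
[0.54713768 0.28557996 0.07469003] [ 0.29199809 -0.37004286 -0.42880783]
```

```bash
python3 -m crank '[0,0,0,0,0,-0.002,0, 0,0,0,0,0,-0.0015,0, 0,0,0,0,0,0,0, 0,0,0,0,0,0,0]'; python3 -m crank '[0,0,0,0,0,-0.001,0, 0,0,0,0,0,0,0, 0,0,0,0,0,0,0]'
```

```text
time_s: 13.2
position: [0.5467, 0.2855, 0.0703]
tool_rot: [[1.0, -0.011, -0.0], [-0.011, -1.0, -0.0], [-0.0, 0.0, -1.0]]
ft_force: [-0.2, 0.0, 0.6]
grip_width: 0.0229
time_s: 13.5
position: [0.5468, 0.2856, 0.0701]
tool_rot: [[1.0, -0.011, 0.001], [-0.011, -1.0, 0.0], [0.001, -0.0, -1.0]]
ft_force: [-1.7, -1.2, 5.9]
grip_width: 0.0227
```

Contact is at 5.9 N, at the expected height. I'll open, rise and retreat.

```bash
python3 -m crank '[0,0,0,0,0,0.0005,50, 0,0,0,0,0,0,50, 0,0,0,0,0,0,50, 0,0,0,0,0,0,50, 0,0,0,0,0,0,50, 0,0,0,0,0,0.015,50, 0,0,0,0,0,0.035,50, 0,0,0,0,0,0.045,50, 0,0,0,0,0,0.045,50, 0,0,0,-0.01,-0.038,0,50, 0,0,0,-0.01,-0.038,0,50, 0,0,0,-0.01,-0.038,0,50, 0,0,0,-0.01,-0.038,0,50, 0,0,0,-0.01,-0.038,0,50, 0,0,0,-0.01,-0.038,0,50, 0,0,0,-0.01,-0.038,0,50, 0,0,0,-0.01,-0.038,0,50, 0,0,0,0,0,0,50]'
python3 - <<'E'
from rig import *
from h import *
o=observe();print(o["position"],o["ft_force"],o["grip_width"],o["time_s"])
g=get_image("scene");t=get_image("top")
a=cv2.resize(g["frame"][210:370,250:445,::-1],(400,330));c=cv2.resize(t["frame"][120:260,30:200,::-1],(400,330))
cv2.imwrite("pics/s6.png",np.hstack([a,c]))
E
```

```text
time_s: 15.3
position: [0.466, -0.0218, 0.21]
tool_rot: [[1.0, -0.015, -0.0], [-0.015, -1.0, -0.001], [0.0, 0.001, -1.0]]
ft_force: [-0.5, 0.8, -0.3]
grip_width: 0.0427
[ 0.46604525 -0.02177359  0.20995962] [-0.483469    0.75353359 -0.25994281] 0.04272051076936353 15.3
```

View pics/s6.png

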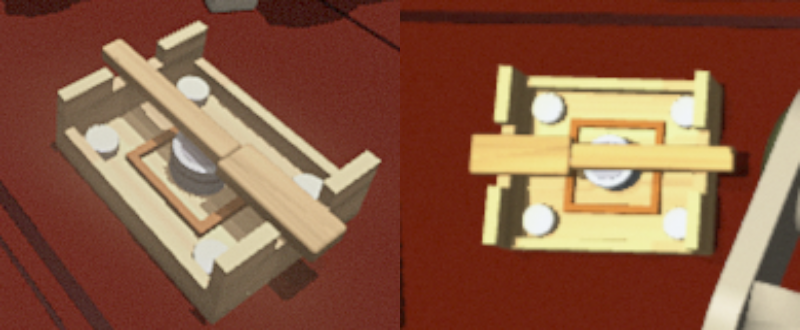

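The paddle lies flat in both notches with both ends protruding (right panel 472 and 733), and the tin is upright in the cleats beneath it. The arm is clear, so I'll hand in.

```bash
python3 -c "
from rig import *
print(close_job())"
```

```text
the job is handed in; nothing more can be done
None
```

The caddy is packed as asked, and I handed the job in at about 15 s of the 61 s allowed. I stood the low tin upright inside the cleat square first and let go of it. Then I laid the long paddle over it in the two end-wall notches, with the blade end towards the caddy's +y.

- **Final pictures:** both views show the tin upright inside the cleats. The paddle lies flat in both notches with both ends sticking out, and the arm is well clear.
- **Forces:** the highest wrist force I read was about 8 N, while gripping the tin. The paddle touched down in the notches at about 6 N, at the expected height. I only read forces at the end of each move.
- **Disagreements:** the two cameras differed by 2 mm on the tin's position and 6 mm on the paddle's. The gripper also read about 1 mm narrow on both objects. None of this was enough to matter for the grip or the fit.

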